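Tip the ripening board, then crate the brick cheeses

TASK

Lift the red handle to tip the slatted board until both round grey cheeses have rolled off into the blue catch bin by themselves, without touching them, while the two brick cheeses stay lying on the board. Leave the board standing at that tilt to drain, and lift the two bricks off it into the white crate: set both down gently, flat on its floor and side by side. Leave everything else on the table where it is.

Things in the scene. Friction and masses are not known exactly. Their poses are not given: they have to be found in the camera images.
- board (a joint): angle of the slatted wooden tipping board, rad: 0 = level (as at the start), growing as the red handle is lifted; the stop is at 0.75. It turns about its low edge (the edge over the blue bin). A friction stay holds it at whatever angle it is left (about 10 N upward at the handle raises it; a push of more than about 7 N down on it may lower it)
- board_low (a point): middle of the hinge line: the low edge of the board's top face, 90 mm above the table. Turns with the board: x along the hinge (board 370 mm), y up the slope (280 mm), z out of the top face. Two 22 mm gaps between slats along x, centred at y = 80 and 190 mm: a round lies in one and rolls out only at roughly 0.37 to 0.4 rad. Raise slowly and look: past about 0.5 rad the bricks slide
- handle (a point): centre of the red handle bar at the board's high edge: round bar 14 mm thick, 150 mm long along the frame's x, its centre 45 mm beyond the board's edge (325 mm from the hinge line) and clear all round, on two thin arms at x = -70 and +70 mm. The frame turns with the board, axes as board_low
- bin_mid (a point): middle of the inner floor of the blue catch bin below the board's low edge, fixed to the same stand; inside 384 mm along x, 162 mm along y, the outer wall 120 mm high. x and y level, as board_low with the board down
- brick_a_c (a point): centre of the yellow brick cheese, 96 x 56 x 40 mm along its x, y, z (z up through its flat faces), 0.2 kg; it starts flat on the board with its long side roughly along the hinge, its centre about 190 mm up the slope. Too long to grip lengthways: it is gripped across the 56 mm
- brick_b_c (a point): centre of the orange brick cheese, the same size and way of lying as the yellow one
- round_a: centre of a round grey cheese, a cylinder 60 mm in diameter and 80 mm long along its x, lying on its side in the upper gap of the board, 0.2 kg
- round_b: centre of the other round grey cheese, the same size, lying on its side in the lower gap
- crate: open white crate, fixed, 280 x 190 mm along its x, y, 70 mm high, walls and floor 6 mm; origin under its centre on the table
- brush: brush with a wooden handle lying on the table, bystander
- clothbound: small clothbound cheese standing on its face, 104 mm across, 70 mm high, bystander; origin under its centre
- cheese_iron: cheese iron, steel rod with a wooden cross grip lying on the table, about 170 mm long, bystander
- steel_bowl: steel bowl, 120 mm across, 55 mm high, bystander; origin under its centre
- wrapped_brick: brick of cheese in white paper, 100 x 60 x 40 mm, lying on the table, not to be handled, bystander; origin under its centre
There are look-alikes about, which are no part of the job. Leave any purple look-alike of the part that bears brick_a_c alone.

How it is judged (in metres and radians):
On the way, in this order (a step that is already met when the one before it is completed fails the run):
1. board tipped, both rounds lying in the blue bin, both bricks still lying on the board (value of joint board above 0.33 rad and x of round_a in the frame of bin_mid between -0.19 and 0.19 m and y of round_a in the frame of bin_mid between -0.085 and 0.085 m and z of each of round_a, round_b in the frame of bin_mid below 0.1 m and x of round_b in the frame of bin_mid between -0.19 and 0.19 m and y of round_b in the frame of bin_mid between -0.085 and 0.085 m and y of brick_a_c in the frame of board_low between 0.1 and 0.27 m and z of brick_a_c in the frame of board_low between 0.01 and 0.035 m and y of brick_b_c in the frame of board_low between 0.1 and 0.27 m and z of brick_b_c in the frame of board_low between 0.01 and 0.035 m and linear speed of each of round_a, round_b below 0.03 m/s), for 0.2 s.
2. both bricks flat on the crate's floor (x of brick_a_c in the frame of crate between -0.134 and 0.134 m and y of brick_a_c in the frame of crate between -0.089 and 0.089 m and z of each of brick_a_c, brick_b_c in the frame of crate below 0.034 m and angle between each of brick_a_c, brick_b_c's own z axis and vertical below 0.12 rad and x of brick_b_c in the frame of crate between -0.134 and 0.134 m and y of brick_b_c in the frame of crate between -0.089 and 0.089 m), for 0.2 s.
At the end, for the whole second after the job is handed in: The board stands tipped by more than 0.30 rad (17 degrees); both rounds lie at rest in the blue bin; both bricks lie at rest in the white crate, flat on its floor (within 7 degrees of level, centre less than 34 mm above the table) (all of step 2 and value of joint board above 0.3 rad and x of round_a in the frame of bin_mid between -0.19 and 0.19 m and y of round_a in the frame of bin_mid between -0.085 and 0.085 m and z of each of round_a, round_b in the frame of bin_mid below 0.1 m and x of round_b in the frame of bin_mid between -0.19 and 0.19 m and y of round_b in the frame of bin_mid between -0.085 and 0.085 m and linear speed of each of round_a, round_b, brick_a, brick_b below 0.03 m/s); the robot touches nothing.
It fails at once if the robot touches a round cheese (contact force between any of the fingers, the arm and round_a above 0.5 N or contact force between any of the fingers, the arm and round_b above 0.5 N).
It fails at once if a brick is let go in the crate from more than about 20 mm above its floor ((x of brick_a_c in the frame of crate between -0.14 and 0.14 m and y of brick_a_c in the frame of crate between -0.095 and 0.095 m and z of brick_a_c in the frame of crate above 0.046 m and contact force between the fingers and brick_a below 0.2 N) or (x of brick_b_c in the frame of crate between -0.14 and 0.14 m and y of brick_b_c in the frame of crate between -0.095 and 0.095 m and z of brick_b_c in the frame of crate above 0.046 m and contact force between the fingers and brick_b below 0.2 N)).
It fails at once if a brick slides off the board into the blue bin ((y of brick_a_c in the frame of bin_mid below 0.085 m and z of brick_a_c in the frame of bin_mid below 0.075 m) or (y of brick_b_c in the frame of bin_mid below 0.085 m and z of brick_b_c in the frame of bin_mid below 0.075 m)).
It fails at once if another thing on the table is moved by more than 30 mm (distance of any of brush, clothbound, cheese_iron, steel_bowl, wrapped_brick from where it was at the start of the episode above 0.03 m).
It also fails if it takes over 70 s, if anything falls off the work surface, if the arm or the gripper's body presses on something with over 40 N, if the wrist force passes 120 N, or if a joint passes its speed limit or range.

ROBOT

A 6-joint arm with a two-finger parallel gripper is mounted at the origin on the work surface. World frame = base frame: x ahead of the robot, y to its left, z up, the work surface at z = 0. Lengths are in mm, angles in rad, forces in N, time in s.
With the tool pointing down it reaches from about 275 to 750 mm from the base axis. Payload 10.2 kg.
Tool frame: the origin (TCP) lies midway between the tips of the shut fingers; the grasp point (between the pads) lies 19 mm behind it; z points along the fingers, y is the direction in which the jaws open and shut (so a half turn about z gives the same grasp; the last joint's range is limited). The gripper opens to 85 mm and grips with 20 to 120 N. Pads are 22 mm wide; open, the fingers measure 114 mm over their backs; the gripper's body (76 mm by 85 mm) begins 54 mm behind the grasp point. The pads swing forward as they close: fully open they stand 13 mm farther back than shut.
Start: joints at [1.041, 0.313, 1.498, -0, 1.331, -0.223], TCP at [158.568, 500.487, 231.294] pointing down, gripper open.
Joint ranges: [-2.94, 2.94], [-0.97, 2.17], [0.19, 2.56], [-1.23, 4.37], [0.02, 3.11], [-2.88, 2.88]. Speed limits (rad/s): [2.39, 2.39, 3.01, 3.14, 3.14, 3.14].

INTERFACE

Orientations are given as a unit quaternion [w, x, y, z].
In Python, from rig import sense, optics, ctrl gives the robot as it stands.
- The arm moves only by the tool play_rows, never from a script. Its argument "plan" is a list of rows, each a list of 7 numbers: the shift along the world's x, y, z in mm, then the turn, a rotation vector about the world's x, y, z in rad, then the opening, from -1 (shut) to 1 (fully open), so that 0 is half open. A call has 1 to 5 rows; each row shifts and turns the pose as measured when the row begins; what a row does not reach is not made up. A row lasts 1/12 s, in which the tool goes at most 41.7 mm and 7.16 degrees, less where a joint would pass 70% of its speed; a pose out of reach is approached as far as the arm can. A call is refused whole if a number of a shift passes 41.7 or a number of a turn 0.125, either way. A call with a gripper value outside its range is refused whole. The fingers move at their own pace and stop on an object; "grip_force" is the grip in N (left out, the last holds). Time passes only in rows, so rows that do not move let the fingers close. It gives the time, the measured TCP pose, the force and the opening at its end, in the units of the state.
- sense(): the state, without advancing time (a new reading comes with each control period).
- optics.capture(name): name is "side" or "top"; returns a dict with "img" (400x640x3 uint8, blue, green, red), "fx", "fy", "cx", "cy" (pixels), "world_to_cam" (4x4, takes a point from world to camera coordinates). Camera axes: x right, y up, looking along -z (the intrinsics and any distortion apply to the point x, -y, -z); pixel columns grow to the right and rows downward; lengths in mm; the calibration is good to about 2 mm. A picture is of the moment at which its call begins. There is no depth.
- ctrl.finish_job(): hands the job in, once; it reports no verdict.
The state is a dict: "time_s": time; "joints": joint angles; "dq": joint speeds; "tau": joint torques, N m; "eef_pos": TCP position; "ee_rot": TCP orientation; "force": force on the tool from outside, world axes, zero at the start; "wrist_torque": the same for the moment, N m; "grip_width": opening from 0.0 (shut) to 1.0 (fully open).
Only numpy, scipy, OpenCV 4.12 (cv2) and the standard library are available. Lean on these libraries where they do the work, as an engineer would, in place of code of your own. Each camera call takes 0.05 s, during which the arm holds its last target. There are 200 camera calls.

## Working session

There is one attempt and no reset: what is moved stays moved. The work goes in short steps, Python scripts to look and compute and a tool call to move; the robot and the scene stay as the last step left them, time stands still between calls to the robot, and variables do not carry over. Pictures are saved under pics/ and viewed, about 8 in all and at most 12, crops included, and the job is handed in when it is done.

Besides the shell and the picture viewer there is one more tool, called as name([rows], argument=value, ...), one row to a line, values as JSON. play_rows: Moves the arm, as the interface text tells. Its arguments: {"type":"object","properties":{"plan":{"type":"array"},"grip_force":{"type":"number"}},"required":["plan"]}

```bash
mkdir -p pics; python3 - <<'E'
from rig import sense, optics, ctrl
import cv2,json,numpy as np
for n in("side","top"):
    c=optics.capture(n); cv2.imwrite(f"pics/{n}0.png",c["img"]); print(n,c["fx"],c["fy"],c["cx"],c["cy"],[k for k in c]); print(np.round(c["world_to_cam"],4).tolist())
print(sense())
E
```

```text
side 377.6760694315101 377.6760694315101 320.44139724641417 196.40488638801727 ['img', 'fx', 'fy', 'cx', 'cy', 'world_to_cam']
[[-0.9561, -0.2927, 0.0119, 547.4335], [0.1962, -0.6097, 0.7679, -173.6749], [-0.2175, 0.7366, 0.6404, -1429.6574], [0.0, 0.0, 0.0, 1.0]]
top 399.8596497842977 399.8596497842977 315.40540487987994 193.66739270559856 ['img', 'fx', 'fy', 'cx', 'cy', 'world_to_cam']
[[0.0024, -0.9995, -0.0306, 30.9237], [0.9964, -0.0002, 0.085, -586.2167], [-0.0849, -0.0307, 0.9959, -1329.0874], [0.0, 0.0, 0.0, 1.0]]
{'time_s': 0.1, 'joints': array([ 1.04062234e+00,  3.13406073e-01,  1.49834399e+00,  2.63905585e-05,
        1.33100024e+00, -2.23401291e-01]), 'dq': array([-1.04333279e-05, -4.87143039e-04, -3.20947739e-03,  6.04276963e-04,
        1.32679307e-03,  1.41547859e-04]), 'tau': array([ 3.90181391e-03, -4.12902439e+01, -2.60142589e+01, -1.23791856e-04,
        3.04055437e-03, -1.45155354e-05]), 'eef_pos': array([158.43230317, 500.29147276, 230.79259462]), 'ee_rot': array([-2.24886088e-04,  1.52788672e-01,  9.88258714e-01, -5.33503333e-04]), 'force': array([-0.20589385,  0.70316267, -0.34850504]), 'wrist_torque': array([-0.01823291,  0.02077935,  0.03142994]), 'grip_width': 0.9987989002830795}
```

View pics/top0.png

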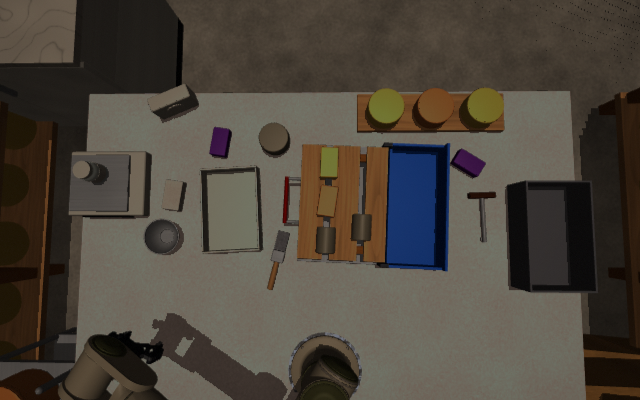

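View pics/side0.png

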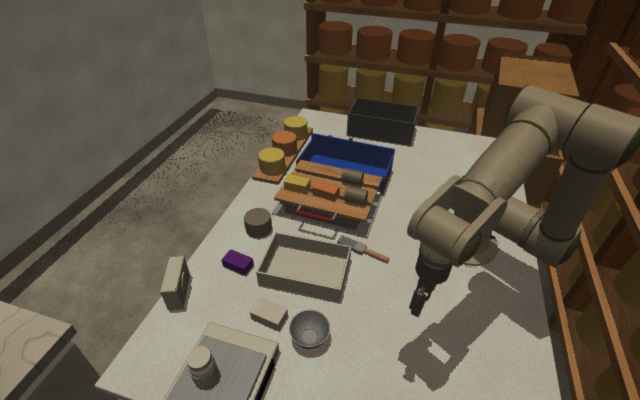

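Top view: the yellow brick is at (329,162), the orange one at (328,201), and the rounds are at (326,240) and (362,227). The red handle is at (286,200), the blue bin at (417,207) and the crate at (230,208). Look-alikes are the purple bricks at (220,142) and (467,162), the wrapped brick at (174,195), and the wheels on the shelf. My choice is the yellow and orange bricks on the board. I'll check that with an enlarged crop.

```bash
cat > h.py <<'E'
from rig import sense, optics, ctrl
import cv2,numpy as np
def ray(c,u,v):
    W=np.array(c["world_to_cam"]);R=W[:3,:3];t=W[:3,3]
    d=R.T@np.array([(u-c["cx"])/c["fx"],-(v-c["cy"])/c["fy"],-1.]);return -R.T@t,d
def atz(c,u,v,z):
    o,d=ray(c,u,v);return np.round(o+d*(z-o[2])/d[2],1)
def proj(c,p):
    W=np.array(c["world_to_cam"]);q=W[:3,:3]@np.array(p,float)+W[:3,3]
    return np.round([c["cx"]+c["fx"]*q[0]/-q[2],c["cy"]-c["fy"]*q[1]/-q[2]],1)
def crop(c,x0,y0,x1,y1,s,f):
    cv2.imwrite(f,cv2.resize(np.clip(c["img"][y0:y1,x0:x1]*1.6,0,255).astype('uint8'),None,fx=s,fy=s,interpolation=cv2.INTER_CUBIC))
E
python3 - <<'E'
from h import *
c=optics.capture("top");s=optics.capture("side")
a=c["img"][130:280,270:460]; b=s["img"][150:240,260:400]
A=cv2.resize(a,None,fx=4,fy=4,interpolation=cv2.INTER_CUBIC)
cv2.imwrite("pics/t1.png",np.clip(A*1.6,0,255).astype('uint8'))
print("hinge",atz(c,387,145,90),atz(c,387,262,90))
print("high edge",atz(c,301,145,90),atz(c,298,261,90))
print("handle",atz(c,286,178,85),atz(c,286,222,85))
print("crate",[atz(c,*p,70) for p in((200,169),(257,166),(261,250),(203,254))])
print("bricks",[atz(c,*p,130) for p in((329,162),(328,201))])
E
```

```text
hinge [ 738.9 -202.2   90. ] [ 363.8 -197.4   90. ]
high edge [740.1  77.   90. ] [365.5  84.5  90. ]
handle [632.3 125.6  85. ] [489.4 124.4  85. ]
crate [array([664.7, 414. ,  70. ]), array([674.3, 223.8,  70. ]), array([398.7, 206.7,  70. ]), array([385. , 396.5,  70. ])]
bricks [array([677.1, -14.2, 130. ]), array([554.3, -11. , 130. ])]
```

View pics/t1.png

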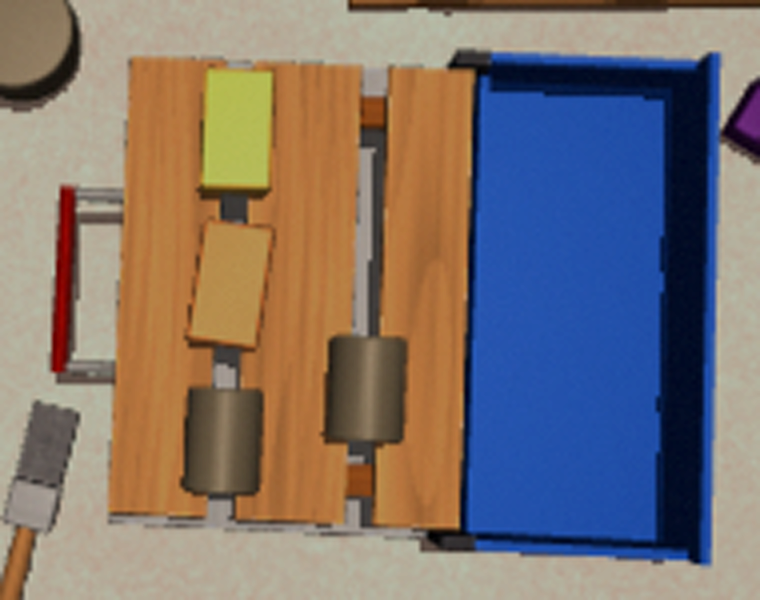

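```bash
cat >> h.py <<'E'
def tri(c1,p1,c2,p2):
    o1,d1=ray(c1,*p1);o2,d2=ray(c2,*p2)
    d1/=np.linalg.norm(d1);d2/=np.linalg.norm(d2)
    k=np.linalg.lstsq(np.c_[d1,-d2],o2-o1,rcond=None)[0]
    a,b=o1+k[0]*d1,o2+k[1]*d2
    return np.round((a+b)/2,1),round(float(np.linalg.norm(a-b)),1)
E
python3 - <<'E'
from h import *
c=optics.capture("top");s=optics.capture("side")
def red(im,box):
    h=cv2.cvtColor(im,cv2.COLOR_BGR2HSV);m=((h[...,0]<8)|(h[...,0]>172))&(h[...,1]>170)&(h[...,2]>50)
    x0,y0,x1,y1=box;v,u=np.nonzero(m[y0:y1,x0:x1]);return (u.mean()+x0,v.mean()+y0),len(u),(u.min()+x0,u.max()+x0,v.min()+y0,v.max()+y0)
a=red(c["img"],(278,165,296,235));b=red(s["img"],(280,195,350,235));print(a,b)
print("handle",tri(c,a[0],s,b[0]))
q=lambda x,y:(270+x/4,130+y/4)
for z in(90,):
  P=[atz(c,*q(*p),z) for p in((130,58),(110,518),(474,68),(461,528))];print(P)
for n,L in(("yel",((207,70),(271,71),(268,190),(201,188))),("ora",((206,221),(272,226),(256,347),(188,341)))):
  P=[atz(c,*q(*p),130) for p in L];print(n,np.mean(P,0),P)
crop(s,250,170,400,250,5,"pics/s1.png"); crop(c,190,155,300,260,5,"pics/c1.png")
E
```

```text
((np.float64(285.3411764705882), np.float64(199.7764705882353)), 170, (np.int64(283), np.int64(288), np.int64(177), np.int64(222))) ((np.float64(314.0693069306931), np.float64(215.5247524752475)), 101, (np.int64(295), np.int64(332), np.int64(210), np.int64(221)))
handle (array([560.3, 126.4,  91.2]), 1.1)
[array([741.7,  72.1,  90. ]), array([370.3,  86.1,  90. ]), array([ 732.3, -207. ,   90. ]), array([ 363.8, -191.9,   90. ])]
yel [675.875 -14.725 130.   ] [array([723.4,   8.7, 130. ]), array([722.4, -41.7, 130. ]), array([628. , -39.2, 130. ]), array([629.7,  13.3, 130. ])]
ora [554.65   -9.825 130.   ] [array([603.7,   9.3, 130. ]), array([599.7, -42.2, 130. ]), array([505.3, -29.6, 130. ]), array([509.9,  23.2, 130. ])]
```

View pics/s1.png

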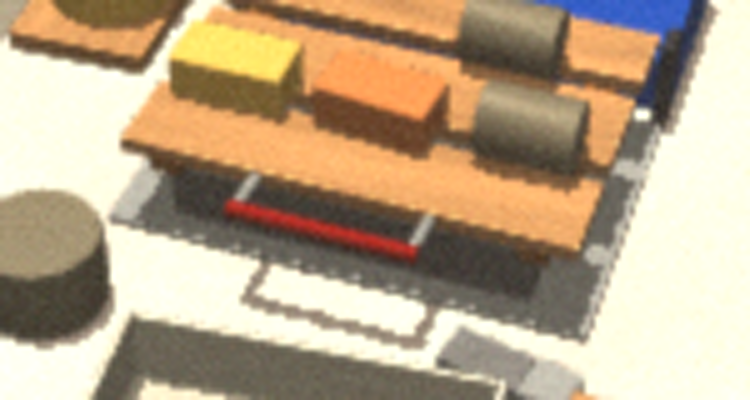

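play_rows([
  [28,-26,0,0,0,0.054,-0.2],
  [28,-26,0,0,0,0.054,-0.2],
  [28,-26,0,0,0,0.054,-0.2],
  [28,-26,0,0,0,0.054,-0.2],
  [28,-26,0,0,0,0.054,-0.2],
], grip_force=40)

```text
time_s: 0.72
eef_pos: [297.6, 368.6, 230.6]
ee_rot: [-0.001, 0.007, 1.0, 0.0]
force: [1.2, 1.2, 0.3]
grip_width: 0.404
```

play_rows([
  [28,-26,0,0,0,0,-0.2],
  [28,-26,0,0,0,0,-0.2],
  [28,-26,0,0,0,0,-0.2],
  [28,-26,0,0,0,0,-0.2],
  [28,-26,0,0,0,0,-0.2],
])

```text
time_s: 1.13
eef_pos: [442.9, 230.6, 231.2]
ee_rot: [-0.0, 0.005, 1.0, 0.001]
force: [-1.1, 0.5, 0.8]
grip_width: 0.398
```

play_rows([
  [29,-26,-10,0,0,-0.01,-0.2],
  [29,-26,-10,0,0,-0.01,-0.2],
  [29,-26,-10,0,0,-0.01,-0.2],
  [29,-26,-20,0,0,0,-0.2],
  [0,0,-20,0,0,0,-0.2],
])

```text
time_s: 1.55
eef_pos: [565.4, 118.7, 164.6]
ee_rot: [0.005, 0.024, 1.0, 0.001]
force: [0.8, -0.7, -1.0]
grip_width: 0.399
```

```bash
python3 - <<'E'
from h import *
st=sense();print(st["eef_pos"],st["ee_rot"])
c=optics.capture("top");s=optics.capture("side")
a=c["img"][150:260,250:360];b=s["img"][150:240,250:400]
f=lambda i,k:cv2.resize(np.clip(i*1.6,0,255).astype('uint8'),None,fx=k,fy=k,interpolation=cv2.INTER_CUBIC)
A=f(a,3);B=f(b,3);H=max(A.shape[0],B.shape[0])
p=lambda i:cv2.copyMakeBorder(i,0,H-i.shape[0],0,0,cv2.BORDER_CONSTANT)
cv2.imwrite("pics/m1.png",np.hstack([p(A),p(B)]))
E
```

```text
[565.37168081 118.70454985 164.64580711] [5.32593396e-03 2.40293280e-02 9.99696879e-01 6.12453391e-04]
```

View pics/m1.png

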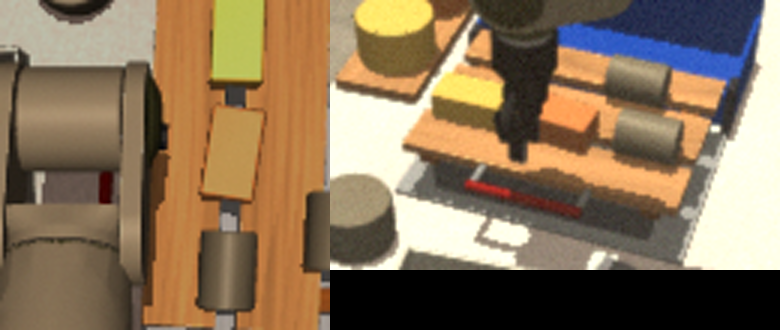

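The hand is above the handle bar, at about (518,155) in the right half, and nothing is blocking the way down. I'll correct by +8 mm in y and descend.

play_rows([
  [-3,7,-15,0,0,0,-0.2],
  [-2,1,-25,0,0,0,-0.2],
  [0,0,-25,0,0,0,-0.2],
  [0,0,-20,0,0,0,-0.2],
  [0,0,0,0,0,0,-0.2],
])

```text
time_s: 2.07
eef_pos: [554.6, 134.6, 80.8]
ee_rot: [0.004, 0.021, 1.0, 0.002]
force: [-0.4, -0.1, -0.7]
grip_width: 0.401
```

play_rows([
  [2,-8,-6,0,0,0,-0.2],
  [1,0,-6,0,0,0,-0.2],
  [0,0,0,0,0,0,-0.2],
])

```text
time_s: 2.32
eef_pos: [558.6, 127.7, 72.4]
ee_rot: [0.006, 0.019, 1.0, 0.002]
force: [0.2, 0.5, 0.0]
grip_width: 0.399
```

play_rows([
  [0,-1,-3,0,0,0,-0.2],
  [0,0,0,0,0,0,-1],
  [0,0,0,0,0,0,-1],
  [0,0,0,0,0,0,-1],
  [0,0,0,0,0,0,-1],
])

```text
time_s: 2.73
eef_pos: [559.9, 126.9, 71.9]
ee_rot: [0.008, 0.019, 1.0, 0.002]
force: [1.1, -0.1, -3.2]
grip_width: 0.146
```

play_rows([
  [0,0,12,0,0,0,-1],
  [0,0,12,0,0,0,-1],
  [0,-1,12,0,0,0,-1],
  [0,-1,12,0,0,0,-1],
  [0,-2,12,0,0,0,-1],
])

```text
time_s: 3.15
eef_pos: [559.5, 122.5, 128.0]
ee_rot: [0.006, 0.02, 1.0, 0.002]
force: [4.3, 4.5, -9.3]
grip_width: 0.146
```

play_rows([
  [0,-2,10,0,0,0,-1],
  [0,-2,10,0,0,0,-1],
  [0,-2,8,0,0,0,-1],
  [0,-2,7,0,0,0,-1],
  [0,0,0,0,0,0,-1],
])

```text
time_s: 3.57
eef_pos: [559.3, 114.4, 164.9]
ee_rot: [0.006, 0.02, 1.0, 0.003]
force: [-1.7, -1.6, 1.1]
grip_width: 0.145
```

play_rows([
  [0,-1,5,0,0,0,-1],
  [0,-1,4,0,0,0,-1],
  [0,-1,4,0,0,0,-1],
  [0,-1,4,0,0,0,-1],
  [0,0,0,0,0,0,-1],
])

```text
time_s: 3.98
eef_pos: [559.0, 109.1, 182.2]
ee_rot: [0.005, 0.021, 1.0, 0.003]
force: [0.7, -0.3, -2.5]
grip_width: 0.148
```

play_rows([
  [0,-1,3,0,0,0,-1],
  [0,-1,3,0,0,0,-1],
  [0,-1,3,0,0,0,-1],
  [0,0,0,0,0,0,-1],
  [0,0,0,0,0,0,-1],
])

```text
time_s: 4.4
eef_pos: [558.8, 105.7, 191.7]
ee_rot: [0.005, 0.021, 1.0, 0.003]
force: [4.2, 0.5, -10.6]
grip_width: 0.145
```

```bash
cat >> h.py <<'E'
def duo(f,tb=(270,130,460,280),sb=(250,130,410,250)):
    c=optics.capture("top");s=optics.capture("side")
    g=lambda i,b:cv2.resize(np.clip(i[b[1]:b[3],b[0]:b[2]]*1.6,0,255).astype('uint8'),None,fx=2.2,fy=2.2,interpolation=cv2.INTER_CUBIC)
    A=g(c["img"],tb);B=g(s["img"],sb);H=max(A.shape[0],B.shape[0])
    p=lambda i:cv2.copyMakeBorder(i,0,H-i.shape[0],0,0,cv2.BORDER_CONSTANT)
    cv2.imwrite(f,np.hstack([p(A),p(B)]));return c,s
E
python3 - <<'E'
from h import *
st=sense();print(st["eef_pos"],st["force"]);duo("pics/m2.png")
E
```

```text
[558.76601022 105.73420926 191.68184327] [  4.20087154   0.47604292 -10.64476294]
```

View pics/m2.png

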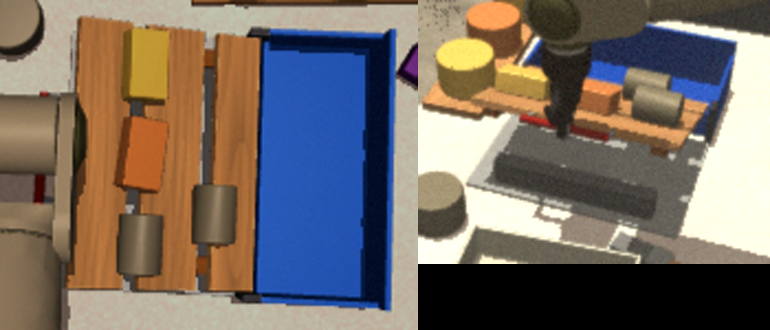

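Both rounds are still in their gaps, at about (140,245) and (214,213) in the left half, and the bricks haven't moved. The board is at about 0.37 rad, so I'll raise it a little more.

play_rows([
  [0,-1,2,0,0,0,-1],
  [0,-1,2,0,0,0,-1],
  [0,0,1,0,0,0,-1],
  [0,0,0,0,0,0,-1],
  [0,0,0,0,0,0,-1],
])

```text
time_s: 4.92
eef_pos: [558.7, 103.9, 196.7]
ee_rot: [0.004, 0.021, 1.0, 0.003]
force: [3.4, 0.1, -10.8]
grip_width: 0.144
```

```bash
python3 - <<'E'
from h import *
c,s=duo("pics/m3.png")
h=cv2.cvtColor(c["img"],cv2.COLOR_BGR2HSV)
b=(h[145:268,388:448,0]>100)&(h[145:268,388:448,0]<130)&(h[145:268,388:448,1]>150);print("nonblue",(~b).sum(),sense()["eef_pos"])
E
```

```text
nonblue 36 [558.69785915 103.86236073 196.6487315 ]
```

play_rows([
  [0,-1,2,0,0,0,-1],
  [0,0,1,0,0,0,-1],
  [0,-1,1,0,0,0,-1],
  [0,0,0,0,0,0,-1],
  [0,0,0,0,0,0,-1],
])

```text
time_s: 5.43
eef_pos: [558.6, 102.0, 201.3]
ee_rot: [0.004, 0.021, 1.0, 0.003]
force: [3.3, -0.2, -9.4]
grip_width: 0.149
```

```bash
cat >> h.py <<'E'
def nb():
    c,s=duo("pics/m3.png")
    h=cv2.cvtColor(c["img"],cv2.COLOR_BGR2HSV)
    b=(h[145:268,388:448,0]>100)&(h[145:268,388:448,0]<130)&(h[145:268,388:448,1]>150);print("nonblue",(~b).sum(),sense()["eef_pos"])
E
python3 -c "from h import *;nb()"
```

```text
nonblue 943 [558.61206267 102.01034477 201.28806788]
```

play_rows([
  [0,0,0,0,0,0,-1],
  [0,0,0,0,0,0,-1],
  [0,0,0,0,0,0,-1],
  [0,0,0,0,0,0,-1],
  [0,0,0,0,0,0,-1],
])

```text
time_s: 5.95
eef_pos: [558.6, 102.0, 201.3]
ee_rot: [0.004, 0.021, 1.0, 0.003]
force: [2.9, -0.3, -8.8]
grip_width: 0.151
```

```bash
python3 -c "from h import *;nb()"
```

```text
nonblue 977 [558.61530464 101.98161609 201.35549541]
```

View pics/m3.png

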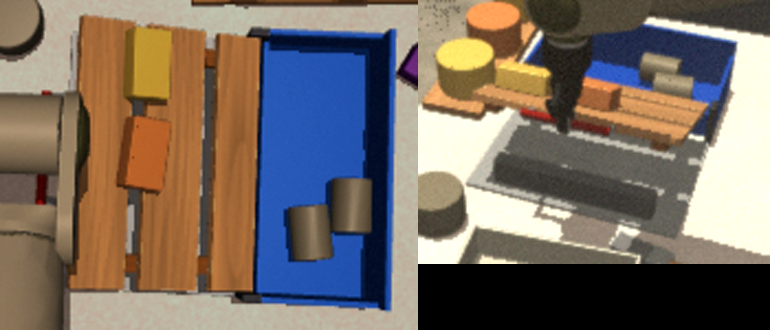

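Both rounds are lying in the bin, at (310,232) and (350,205), and both bricks are still on the board. I'll release the handle and rise.

play_rows([
  [0,0,0,0,0,0,-0.25],
  [0,0,0,0,0,0,-0.25],
  [0,0,0,0,0,0,-0.25],
  [0,0,6,0,0,0,-0.25],
  [0,0,15,0,0,0,-0.25],
])

```text
time_s: 6.47
eef_pos: [558.1, 101.7, 224.6]
ee_rot: [0.004, 0.02, 1.0, 0.002]
force: [0.5, -0.1, 0.1]
grip_width: 0.374
```

play_rows([
  [0,3,25,0,0,0,-0.25],
  [0,0,25,0,0,0,0.5],
  [0,0,25,0,0,0,1],
  [0,0,20,0,0,0,1],
  [0,0,0,0,0,0,1],
])

```text
time_s: 6.88
eef_pos: [557.3, 104.7, 330.8]
ee_rot: [0.008, 0.02, 1.0, 0.002]
force: [-0.1, -0.7, 1.1]
grip_width: 0.92
```

```bash
cat > b.py <<'E'
from h import *
c=optics.capture("top");s=optics.capture("side");print(sense()["eef_pos"],sense()["ee_rot"])
hs=cv2.cvtColor(c["img"],cv2.COLOR_BGR2HSV)
def red(im,box):
    h=cv2.cvtColor(im,cv2.COLOR_BGR2HSV);m=((h[...,0]<8)|(h[...,0]>172))&(h[...,1]>170)&(h[...,2]>50)
    x0,y0,x1,y1=box;v,u=np.nonzero(m[y0:y1,x0:x1]);return (u.mean()+x0,v.mean()+y0),len(u),(u.min()+x0,u.max()+x0,v.min()+y0,v.max()+y0)
print(red(c["img"],(278,165,296,235)));print(red(s["img"],(280,170,350,235)))
crop(c,290,130,400,270,5,"pics/b1.png")
E
python3 b.py
```

```text
[556.66650832 104.73844692 326.82834418] [0.00485343 0.0199528  0.99978713 0.00200541]b.py:6: RuntimeWarning: Mean of empty slice.
  x0,y0,x1,y1=box;v,u=np.nonzero(m[y0:y1,x0:x1]);return (u.mean()+x0,v.mean()+y0),len(u),(u.min()+x0,u.max()+x0,v.min()+y0,v.max()+y0)
  ret = ret.dtype.type(ret / rcount)
Traceback (most recent call last):
  File "b.py", line 7, in <module>
    print(red(c["img"],(278,165,296,235)));print(red(s["img"],(280,170,350,235)))
          ~~~^^^^^^^^^^^^^^^^^^^^^^^^^^^^
  File "b.py", line 6, in red
    x0,y0,x1,y1=box;v,u=np.nonzero(m[y0:y1,x0:x1]);return (u.mean()+x0,v.mean()+y0),len(u),(u.min()+x0,u.max()+x0,v.min()+y0,v.max()+y0)
                                                                                            ~~~~~^^
ValueError: zero-size array to reduction operation minimum which has no identity
```

```bash
sed -i '/^print(red/d' b.py; cat >> b.py <<'E'
print(red(s["img"],(280,160,350,235))[1:])
for k,th in((0,.37),(1,.40),(2,.43)):
    e=np.array([.039*np.cos(th),.999*np.cos(th),np.sin(th)]);x=np.array([.999,-.039,0])
    h=np.array([548,-199.5,90])+325*e-np.cross(x,e)*2;print(th,proj(s,h-75*x),proj(s,h+75*x))
E
python3 b.py
```

```text
[556.24609768 104.70068049 324.72337026] [0.00280449 0.02001074 0.99979376 0.00203307]
(82, (np.int64(297), np.int64(336), np.int64(179), np.int64(189)))
0.37 [336.1 192.3] [296.4 183.3]
0.4 [336.5 189.7] [296.7 180.7]
0.43 [336.9 187.1] [297.1 178.2]
```

View pics/b1.png

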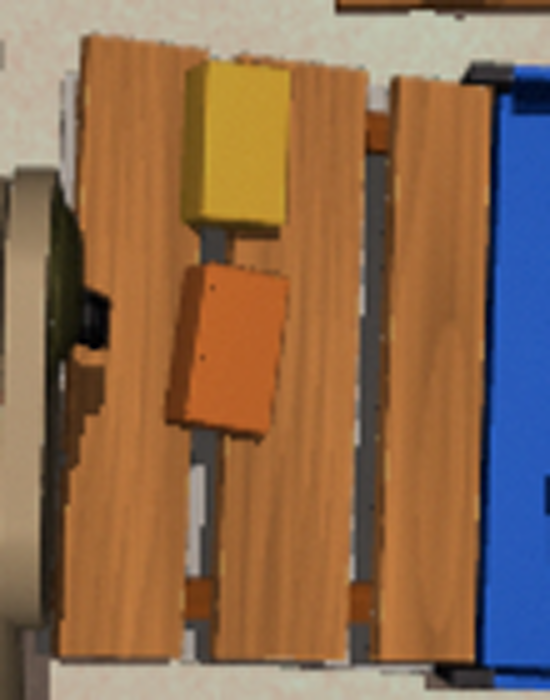

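Yellow's top face spans (209,61) to (287,226), and orange's spans (206,263) to (268,435). The board is still at about 0.41 rad. Next I'll compute the grasp poses.

```bash
cat > g.py <<'E'
from h import *
from scipy.spatial.transform import Rotation as R
c=optics.capture("top");th=.405
H=np.array([548,-199.5,90.]);x=np.array([.99924,-.039,0]);e=np.array([.039*np.cos(th),.99924*np.cos(th),np.sin(th)]);n=np.cross(x,e)
st=sense();q=st["ee_rot"];T=R.from_quat([q[1],q[2],q[3],q[0]])
for nm,L in(("yel",((209,61),(290,67),(287,226),(204,221))),("ora",((206,263),(289,276),(268,435),(186,422)))):
    P=[]
    for p in L:
        o,d=ray(c,290+p[0]/5,130+p[1]/5);P.append(o+d*(((H+40*n)-o)@n)/(d@n))
    P=np.array(P);B=np.c_[(P-H)@x,(P-H)@e];print(nm,np.round(B,0).tolist())
    l=(B[0]+B[1]-B[2]-B[3])/2;w=(B[0]+B[3]-B[1]-B[2])/2;yaw=np.arctan2(l[1],l[0]);cen=B.mean(0)
    print(" len",np.linalg.norm(l),np.linalg.norm(w),"yaw",yaw,"cen",cen)
    C=H+cen[0]*x+cen[1]*e
    lx=np.cos(yaw)*x+np.sin(yaw)*e;ty=np.cross(n,lx)  # brick y
    G=R.from_matrix(np.c_[np.cross(ty,-n),ty,-n])
    for tip in(5,60,): print(" tcp at",tip,np.round(C+n*tip,1))
    print(" n",n.round(3)," turn from now (world rotvec)",(G*T.inv()).as_rotvec().round(3), "brick z",(C+20*n)[2].round(1))
E
python3 g.py
```

```text
yel [[167.0, 217.0], [170.0, 164.0], [74.0, 163.0], [72.0, 217.0]]
 len 95.46284347485299 53.42979848681396 yaw 0.01276999835035707 cen [120.93426332 190.27550271]
 tcp at 5 [675.6 -31.4 169.6]
 tcp at 60 [674.7 -53.1 220.1]
 n [-0.015 -0.394  0.919]  turn from now (world rotvec) [ 0.401 -0.014  0.015] brick z 183.4
ora [[48.0, 214.0], [44.0, 160.0], [-51.0, 170.0], [-46.0, 223.0]]
 len 94.66625455154578 53.54357926844207 yaw -0.09970908733986462 cen [ -1.05625625 191.99503031]
 tcp at 5 [553.7 -25.1 170.2]
 tcp at 60 [552.9 -46.8 220.8]
 n [-0.015 -0.394  0.919]  turn from now (world rotvec) [ 0.401  0.009 -0.096] brick z 184.0
```

play_rows([
  [24,-32,-6,0.08,-0.003,0.003,1],
  [24,-32,-6,0.08,-0.003,0.003,1],
  [24,-32,-6,0.08,-0.003,0.003,1],
  [24,-32,-10,0.08,-0.003,0.003,1],
  [22,-30,-10,0.08,-0.002,0.003,1],
])

```text
time_s: 7.55
eef_pos: [674.2, -48.5, 286.8]
ee_rot: [0.009, 0.003, 0.978, 0.209]
force: [0.7, 0.3, 0.3]
grip_width: 1.0
```

play_rows([
  [0,0,0,0,0,0,1],
])

```text
time_s: 7.63
eef_pos: [675.5, -56.2, 277.5]
ee_rot: [0.004, 0.009, 0.977, 0.213]
force: [0.5, -0.8, -2.6]
grip_width: 1.0
```

```bash
python3 g.py | grep -v ora; python3 -c "from h import *;print(sense()['eef_pos'])"
```

```text
yel [[167.0, 217.0], [170.0, 164.0], [74.0, 163.0], [72.0, 217.0]]
 len 95.46284347485299 53.42979848681396 yaw 0.01276999835035707 cen [120.93426332 190.27550271]
 tcp at 5 [675.6 -31.4 169.6]
 tcp at 60 [674.7 -53.1 220.1]
 n [-0.015 -0.394  0.919]  turn from now (world rotvec) [-0.021  0.001 -0.011] brick z 183.4
 len 94.66625455154578 53.54357926844207 yaw -0.09970908733986462 cen [ -1.05625625 191.99503031]
 tcp at 5 [553.7 -25.1 170.2]
 tcp at 60 [552.9 -46.8 220.8]
 n [-0.015 -0.394  0.919]  turn from now (world rotvec) [-0.02   0.047 -0.114] brick z 184.0
[674.69296108 -53.46934981 279.75533578]
```

play_rows([
  [0,-4,-20,-0.02,0,-0.01,1],
  [0,0,-20,0,0,0,1],
  [0,0,-8,0,0,0,1],
  [0,0,0,0,0,0,1],
])

```text
time_s: 8.02
eef_pos: [674.0, -57.0, 228.1]
ee_rot: [0.004, 0.013, 0.979, 0.201]
force: [0.8, -0.6, -0.3]
grip_width: 0.999
```

play_rows([
  [0,6,-14,0,0,0,1],
  [0,6,-14,0,0,0,1],
  [1,6,-14,0,0,0,1],
  [0,5,-12,0,0,0,1],
  [0,0,0,0,0,0,1],
])

```text
time_s: 8.43
eef_pos: [675.1, -29.4, 178.6]
ee_rot: [0.007, 0.01, 0.98, 0.2]
force: [0.2, 0.3, -0.1]
grip_width: 0.998
```

```bash
python3 -c "
from h import *;print(sense()['eef_pos'],sense()['force']);duo('pics/m4.png')"
```

```text
[675.13655308 -29.37080177 178.56373798] [ 0.16555034  0.26358673 -0.14826908]
```

View pics/m4.png

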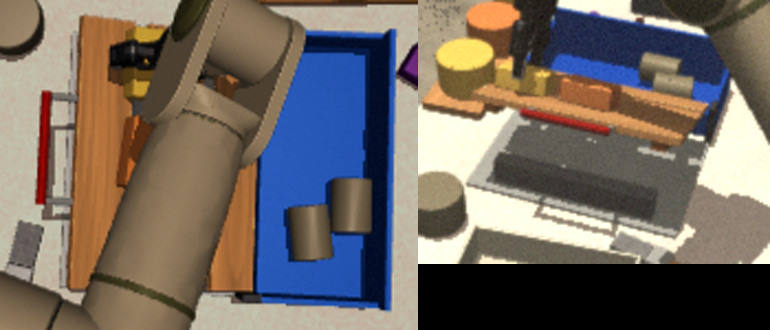

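The fingers are on either side of the yellow brick at about (130,60), and the board is holding its tilt. I'll go the last few mm down and close.

play_rows([
  [0,-1,-6,0,0,0,1],
  [0,0,-1,0,0,0,0.2],
  [0,0,0,0,0,0,-0.2],
  [0,0,0,0,0,0,-1],
  [0,0,0,0,0,0,-1],
], grip_force=35)

```text
time_s: 8.95
eef_pos: [677.1, -33.2, 177.8]
ee_rot: [0.012, 0.01, 0.98, 0.198]
force: [0.1, -0.3, -1.8]
grip_width: 0.648
```

play_rows([
  [0,0,0,0,0,0,-1],
  [0,0,0,0,0,0,-1],
])

```text
time_s: 9.12
eef_pos: [677.0, -33.4, 177.7]
ee_rot: [0.012, 0.01, 0.98, 0.198]
force: [-0.2, -0.1, -2.2]
grip_width: 0.644
```

play_rows([
  [0,-3,8,0,0,0,-1],
  [0,-7,16,0,0,0,-1],
  [0,-10,25,0,0,0,-1],
  [0,0,35,0,0,0,-1],
  [0,0,35,0,0,0,-1],
])

```text
time_s: 9.53
eef_pos: [673.7, -53.9, 293.7]
ee_rot: [0.003, 0.012, 0.98, 0.201]
force: [0.6, 0.1, -2.0]
grip_width: 0.646
```

play_rows([
  [-8,35,0,-0.08,0,0.017,-1],
  [-8,35,0,-0.08,0,0.017,-1],
  [-8,35,0,-0.08,0,0.017,-1],
  [-8,35,0,-0.08,0,0.017,-1],
  [-8,35,0,-0.08,0,0.017,-1],
])

```text
time_s: 9.95
eef_pos: [634.8, 112.8, 305.4]
ee_rot: [0.009, -0.024, 1.0, -0.008]
force: [2.0, 1.3, -2.1]
grip_width: 0.648
```

play_rows([
  [-9,38,0,0,0,0,-1],
  [-9,38,-5,0,0,0,-1],
  [-8,38,-15,0,0,0,-1],
  [-8,38,-15,0,0,0,-1],
  [-6,36,-15,0,0,0,-1],
])

```text
time_s: 10.37
eef_pos: [591.7, 309.0, 263.6]
ee_rot: [0.015, -0.026, 1.0, -0.008]
force: [1.3, 0.3, -1.6]
grip_width: 0.647
```

play_rows([
  [0,0,-30,0,0,0,-1],
  [0,0,-30,0,0,0,-1],
  [0,0,-30,0,0,0,-1],
  [0,0,-20,0,0,0,-1],
  [0,0,0,0,0,0,-1],
])

```text
time_s: 10.78
eef_pos: [586.6, 318.6, 149.3]
ee_rot: [0.014, -0.031, 0.999, -0.007]
force: [-0.4, 0.2, -2.8]
grip_width: 0.649
```

```bash
cat >> h.py <<'E'
def turn(yaw):
    from scipy.spatial.transform import Rotation as R
    q=sense()["ee_rot"];T=R.from_quat([q[1],q[2],q[3],q[0]])
    G=R.from_matrix(np.array([[-np.cos(yaw),-np.sin(yaw),0],[-np.sin(yaw),np.cos(yaw),0],[0,0,-1]]).T.T@np.eye(3)) if 0 else R.from_matrix(np.c_[[-np.cos(yaw),-np.sin(yaw),0],[-np.sin(yaw),np.cos(yaw),0],[0,0,-1]])
    print(sense()["eef_pos"].round(1),"turn",(G*T.inv()).as_rotvec().round(3))
E
python3 -c "
from h import *;turn(.062)"
```

```text
[586.6 318.6 149.3] turn [0.013 0.028 0.001]
```

play_rows([
  [3,-3,-30,0.013,0.028,0,-1],
  [2,-1,-30,0,0,0,-1],
  [0,0,-25,0,0,0,-1],
  [0,0,-15,0,0,0,-1],
  [0,0,0,0,0,0,-1],
])

```text
time_s: 11.2
eef_pos: [595.0, 314.7, 54.0]
ee_rot: [0.004, -0.03, 1.0, 0.002]
force: [-0.5, -0.4, -1.6]
grip_width: 0.651
```

```bash
python3 -c "
from h import *;turn(.062);duo('pics/m5.png',(180,150,300,270),(230,200,390,310))"
```

```text
[595.  314.7  54. ] turn [-0.005  0.007  0.003]
```

View pics/m5.png

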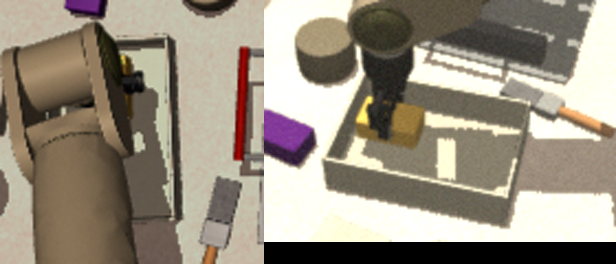

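The yellow brick hangs level inside the crate's far half, at about (390,120) in the right half. I'll lower it gently.

play_rows([
  [0,0,-12,0,0,0,-1],
  [0,0,-10,0,0,0,-1],
  [0,0,-5,0,0,0,-1],
  [0,0,0,0,0,0,-1],
  [0,0,0,0,0,0,-1],
])

```text
time_s: 11.72
eef_pos: [599.4, 316.3, 34.6]
ee_rot: [0.011, -0.03, 0.999, 0.004]
force: [-1.0, 0.6, -1.3]
grip_width: 0.646
```

play_rows([
  [0,0,-4,0,0,0,-1],
  [0,0,-3,0,0,0,-1],
  [0,0,0,0,0,0,-1],
])

```text
time_s: 11.97
eef_pos: [599.7, 316.5, 27.8]
ee_rot: [0.011, -0.03, 0.999, 0.005]
force: [-0.2, 0.5, -2.0]
grip_width: 0.647
```

play_rows([
  [-1,0,-4,0,0,0,-1],
  [-1,0,-3,0,0,0,-1],
  [0,0,0,0,0,0,-1],
])

```text
time_s: 12.22
eef_pos: [597.9, 316.7, 20.8]
ee_rot: [0.012, -0.03, 0.999, 0.005]
force: [-0.4, -0.3, 0.2]
grip_width: 0.648
```

play_rows([
  [0,0,-3,0,0,0,-1],
  [0,0,0,0,0,0,-1],
])

```text
time_s: 12.38
eef_pos: [598.6, 317.1, 20.8]
ee_rot: [0.013, -0.03, 0.999, 0.005]
force: [0.2, 0.2, -1.8]
grip_width: 0.647
```

play_rows([
  [0,0,-3,0,0,0,-1],
  [0,0,-2,0,0,0,-1],
  [0,0,0,0,0,0,-1],
])

```text
time_s: 12.63
eef_pos: [599.2, 317.4, 20.5]
ee_rot: [0.014, -0.03, 0.999, 0.005]
force: [1.3, -0.2, -1.5]
grip_width: 0.648
```

play_rows([
  [-1,-1,-4,0,0,0,-1],
  [-1,-1,-4,0,0,0,-1],
])

```text
time_s: 12.8
eef_pos: [599.7, 317.5, 19.7]
ee_rot: [0.019, -0.03, 0.999, 0.007]
force: [-11.6, -1.9, 32.6]
grip_width: 0.646
```

It is on the floor. Relax and open.

play_rows([
  [0,0,1,0,0,0,-1],
  [0,0,0,0,0,0,0.6],
  [0,0,0,0,0,0,0.7],
  [0,0,0,0,0,0,0.9],
  [0,0,0,0,0,0,0.9],
])

```text
time_s: 13.22
eef_pos: [600.1, 317.8, 20.8]
ee_rot: [0.02, -0.03, 0.999, 0.007]
force: [0.0, -0.3, -0.5]
grip_width: 0.949
```

play_rows([
  [0,0,15,0,0,0,0.9],
  [0,0,30,0,0,0,1],
  [-2,-5,38,0,0,0,1],
  [-5,-15,38,0,0,0,1],
  [-5,-25,30,0,0,0,1],
])

```text
time_s: 13.63
eef_pos: [582.4, 272.9, 164.6]
ee_rot: [0.01, -0.032, 0.999, 0.005]
force: [-0.3, -1.0, -0.3]
grip_width: 0.999
```

play_rows([
  [-5,-15,38,0,0,0,1],
  [-5,-20,36,0,0,0,1],
  [-5,-35,20,0.05,0,0,1],
  [-5,-40,5,0.06,0,-0.02,1],
  [-5,-40,0,0.06,0,-0.03,1],
])

```text
time_s: 14.05
eef_pos: [556.2, 122.7, 272.5]
ee_rot: [0.02, -0.011, 0.996, 0.092]
force: [1.1, -0.1, -0.9]
grip_width: 1.002
```

```bash
python3 g.py|tail -5; python3 -c "
from h import *
print(sense()['eef_pos']);c=optics.capture('top');s=optics.capture('side')
for k,cc in(('t',c),('s',s)):
  h=cv2.cvtColor(cc['img'],cv2.COLOR_BGR2HSV)
  m=(h[...,0]>19)&(h[...,0]<33)&(h[...,1]>130)
  b=(200,160,262,256) if k=='t' else (255,230,355,300)
  v,u=np.nonzero(m[b[1]:b[3],b[0]:b[2]]);print(k,len(u),u.mean()+b[0],v.mean()+b[1],u.min()+b[0],u.max()+b[0],v.min()+b[1],v.max()+b[1])
  if k=='t':print(atz(cc,u.mean()+b[0],v.mean()+b[1],46))
"
```

```text
ora [[48.0, 214.0], [44.0, 160.0], [-51.0, 170.0], [-46.0, 223.0]]
 len 94.66625455154578 53.54357926844207 yaw -0.09970908733986462 cen [ -1.05625625 191.99503031]
 tcp at 5 [553.7 -25.1 170.2]
 tcp at 60 [552.9 -46.8 220.8]
 n [-0.015 -0.394  0.919]  turn from now (world rotvec) [ 0.223  0.065 -0.136] brick z 184.0
[556.53416416 113.65177259 271.72978191]
t 504 232.7718253968254 189.49007936507937 222 261 175 203
[598.6 308.8  46. ]
s 446 285.8946188340807 261.55381165919283 271 300 252 273
```

play_rows([
  [-1,-33,-2,0.045,0.013,-0.027,1],
  [-1,-33,-4,0.045,0.013,-0.027,1],
  [-1,-33,-6,0.045,0.013,-0.027,1],
  [0,-33,-8,0.045,0.013,-0.027,1],
  [0,-30,-8,0.045,0.013,-0.027,1],
])

```text
time_s: 14.62
eef_pos: [553.2, -37.2, 242.9]
ee_rot: [-0.007, 0.059, 0.977, 0.205]
force: [0.9, 0.1, -0.4]
grip_width: 1.004
```

play_rows([
  [0,0,0,0,0,0,1],
  [0,0,0,0,0,0,1],
])

```text
time_s: 14.78
eef_pos: [553.2, -41.9, 238.9]
ee_rot: [-0.009, 0.063, 0.976, 0.207]
force: [0.7, 1.0, 0.2]
grip_width: 1.003
```

```bash
python3 g.py|tail -1; python3 -c "
from h import *
print(sense()['eef_pos'])"
```

```text
n [-0.015 -0.394  0.919]  turn from now (world rotvec) [-0.012 -0.004 -0.011] brick z 184.0
[553.11703574 -41.60233792 238.65827586]
```

play_rows([
  [0,-11,-3,-0.012,-0.004,-0.011,1],
  [0,0,-6,0,0,0,1],
  [0,0,0,0,0,0,1],
])

```text
time_s: 15.08
eef_pos: [553.6, -50.0, 229.0]
ee_rot: [-0.006, 0.065, 0.978, 0.2]
force: [-0.2, 0.5, 0.2]
grip_width: 1.002
```

play_rows([
  [0,6,-14,0,0,0,1],
  [0,6,-14,0,0,0,1],
  [0,5,-14,0,0,0,1],
  [0,3,-9,0,0,0,1],
  [0,0,0,0,0,0,1],
])

```text
time_s: 15.5
eef_pos: [554.0, -25.1, 177.2]
ee_rot: [-0.005, 0.062, 0.978, 0.199]
force: [-0.8, -0.6, -0.1]
grip_width: 1.002
```

play_rows([
  [0,-2,-7,0,0,0,1],
  [0,0,-3,0,0,0,1],
  [0,0,0,0,0,0,0.2],
  [0,0,0,0,0,0,-1],
  [0,0,0,0,0,0,-1],
])

```text
time_s: 15.92
eef_pos: [554.9, -27.4, 168.2]
ee_rot: [-0.004, 0.061, 0.978, 0.198]
force: [-0.2, -0.0, -2.3]
grip_width: 0.652
```

play_rows([
  [0,0,0,0,0,0,-1],
  [0,0,0,0,0,0,-1],
])

```text
time_s: 16.08
eef_pos: [554.9, -27.8, 168.4]
ee_rot: [-0.004, 0.061, 0.978, 0.197]
force: [0.3, 0.5, -1.8]
grip_width: 0.654
```

play_rows([
  [0,-3,8,0,0,0,-1],
  [0,-7,16,0,0,0,-1],
  [0,-10,25,0,0,0,-1],
  [0,0,35,0,0,0,-1],
  [0,0,38,0,0,0,-1],
])

```text
time_s: 16.5
eef_pos: [551.1, -48.3, 288.9]
ee_rot: [-0.012, 0.063, 0.978, 0.2]
force: [0.9, 0.1, -2.1]
grip_width: 0.65
```

play_rows([
  [-9,35,4,-0.08,0,0.04,-1],
  [-9,35,2,-0.08,0,0.04,-1],
  [-9,35,0,-0.08,0,0.04,-1],
  [-9,35,0,-0.08,0,0.04,-1],
  [-9,35,0,-0.08,0,0.04,-1],
])

```text
time_s: 16.92
eef_pos: [507.5, 120.2, 306.5]
ee_rot: [-0.007, -0.029, 1.0, -0.01]
force: [1.0, -0.1, -2.4]
grip_width: 0.649
```

```bash
python3 -c "
from h import *;turn(.062)"
```

```text
[507.5 120.2 306.5] turn [ 0.02  -0.013  0.004]
```

play_rows([
  [-8,36,0,0.01,-0.006,0,-1],
  [-8,36,-5,0.01,-0.006,0,-1],
  [-8,36,-12,0,0,0,-1],
  [-8,36,-15,0,0,0,-1],
  [-6,30,-15,0,0,0,-1],
])

```text
time_s: 17.33
eef_pos: [465.3, 305.4, 265.8]
ee_rot: [0.005, -0.031, 0.999, -0.0]
force: [-0.1, -0.5, -1.9]
grip_width: 0.651
```

play_rows([
  [0,0,-30,0,0,0,-1],
  [0,0,-35,0,0,0,-1],
  [0,0,-35,0,0,0,-1],
  [0,0,-25,0,0,0,-1],
  [0,0,0,0,0,0,-1],
])

```text
time_s: 17.75
eef_pos: [460.9, 311.9, 137.0]
ee_rot: [0.005, -0.035, 0.999, 0.001]
force: [-0.2, 0.1, -3.2]
grip_width: 0.651
```

```bash
python3 -c "
from h import *;turn(.062)"
```

```text
[460.9 311.9 137. ] turn [-0.003  0.01  -0.008]
```

play_rows([
  [2,-4,-30,0,0.01,-0.008,-1],
  [0,-2,-30,0,0,0,-1],
  [0,0,-20,0,0,0,-1],
  [0,0,-10,0,0,0,-1],
  [0,0,0,0,0,0,-1],
])

```text
time_s: 18.17
eef_pos: [467.0, 306.4, 51.8]
ee_rot: [0.004, -0.03, 1.0, 0.003]
force: [-0.3, -0.1, -1.9]
grip_width: 0.653
```

play_rows([
  [0,0,-8,0,0,0,-1],
  [0,0,-7,0,0,0,-1],
  [0,0,-5,0,0,0,-1],
  [0,0,0,0,0,0,-1],
])

```text
time_s: 18.5
eef_pos: [470.2, 307.6, 35.7]
ee_rot: [0.008, -0.03, 1.0, 0.005]
force: [-1.0, -0.7, -2.8]
grip_width: 0.65
```

play_rows([
  [-2,0,-5,0,0,0,-1],
  [-2,0,-5,0,0,0,-1],
  [0,0,-5,0,0,0,-1],
  [0,0,0,0,0,0,-1],
])

```text
time_s: 18.83
eef_pos: [466.4, 308.1, 20.7]
ee_rot: [0.009, -0.03, 1.0, 0.005]
force: [-0.6, 0.3, -2.7]
grip_width: 0.648
```

play_rows([
  [0,0,-4,0,0,0,-1],
  [0,0,-4,0,0,0,-1],
  [0,0,0,0,0,0,-1],
])

```text
time_s: 19.08
eef_pos: [466.8, 308.4, 12.4]
ee_rot: [0.009, -0.03, 0.999, 0.005]
force: [-0.2, 1.3, 0.7]
grip_width: 0.651
```

play_rows([
  [0,0,-2,0,0,0,-1],
  [0,0,0,0,0,0,-1],
])

```text
time_s: 19.25
eef_pos: [467.3, 308.7, 11.9]
ee_rot: [0.01, -0.03, 0.999, 0.005]
force: [-0.8, 0.5, -2.0]
grip_width: 0.645
```

play_rows([
  [0,0,-1,0,0,0,-1],
  [0,0,0,0,0,0,0.6],
  [0,0,0,0,0,0,0.7],
  [0,0,0,0,0,0,0.9],
  [0,0,0,0,0,0,0.9],
])

```text
time_s: 19.67
eef_pos: [468.1, 309.0, 11.6]
ee_rot: [0.011, -0.03, 0.999, 0.006]
force: [-1.1, -0.4, -0.9]
grip_width: 0.947
```

play_rows([
  [0,0,15,0,0,0,0.9],
  [0,0,30,0,0,0,0.9],
  [0,0,38,0,0,0,0.9],
  [0,0,38,0,0,0,0.9],
  [-15,0,35,0,0,0,0.9],
])

```text
time_s: 20.08
eef_pos: [449.5, 306.3, 164.9]
ee_rot: [0.003, -0.029, 1.0, 0.003]
force: [0.8, 0.9, 0.5]
grip_width: 0.953
```

play_rows([
  [-30,15,20,0,0,0,0.9],
  [-30,15,10,0,0,0,0.9],
  [-30,15,0,0,0,0,0.9],
  [-25,10,0,0,0,0,0.9],
  [0,0,0,0,0,0,0.9],
])

```text
time_s: 20.5
eef_pos: [331.6, 363.4, 205.4]
ee_rot: [0.011, -0.027, 1.0, 0.007]
force: [-0.4, -0.7, 0.2]
grip_width: 0.948
```

```bash
python3 -c "
from h import *;duo('pics/end.png',(130,120,460,290),(230,130,410,310))
import cv2;i=cv2.imread('pics/end.png');cv2.imwrite('pics/end2.png',cv2.resize(i,None,fx=.7,fy=.7) if i.shape[1]>1140 else cv2.resize(i,(790,int(i.shape[0]*790/i.shape[1]))))"
```

```text
(no output)
```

View pics/end2.png

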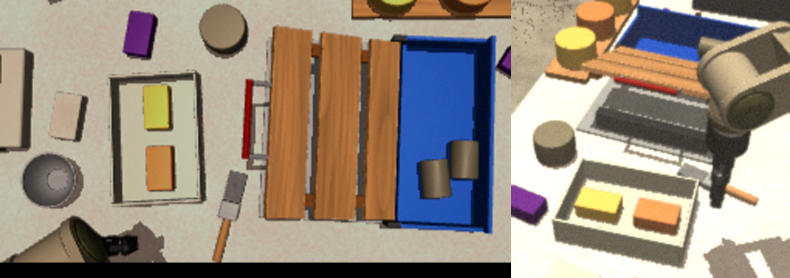

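The picture shows both bricks flat in the crate, yellow at (157,107) and orange at (160,168). Both rounds are in the bin, the board is still tipped, and the hand is clear of everything. I'm handing in.

```bash
python3 -c "
from h import *;print(sense()['dq'].round(3));print(ctrl.finish_job())"
```

```text
[-0.036  0.027 -0.018 -0.005 -0.001 -0.011]
the job is handed in; nothing more can be done
None
```

I raised the board by its handle to about 0.40 rad. Both rounds rolled into the blue bin untouched, and both bricks stayed on the board. I then let go of the handle and lifted the yellow and orange bricks one at a time into the white crate. I handed the job in at about 20.5 s.

- **Last picture:** both bricks lie flat in the crate, end to end with a gap between them. The rounds are at rest in the bin, the board is still tipped, and the nearby bystanders look unmoved. The cheese iron was mostly outside that picture, but the arm never went near it.
- **Board angle:** the handle in the side view put it at 0.40–0.43 rad after release, close to the arm-height estimate of 0.39–0.41. I didn't measure it again after picking the bricks.
- **Setting down:** I pressed the yellow brick onto the floor with about 33 N for a moment, harder than intended. The orange one was set down with only light contact.
- **Small disagreements:** the gripper held the yellow brick about 8 mm higher than planned. Its position in the crate came out about 8 mm apart between the camera and the arm, both well inside the limits.

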